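# Set a stop collar on the polishing spindle's flat and hold it for tightening

### The job

In the harmonium repairer's stall, pinch the upright spindle shaft with a finger on its blue ground flat, turn it until the flat faces straight out over the yellow line on the green stand, and let go of the shaft. Then pick up the aluminium collar, slide it down over the shaft with its brass set screw facing the same way as the flat, until its underside is level with the red ring painted round the shaft, and draw it lightly sideways so that the tip of the screw bears on the flat. Finish while still holding it there, level and still, ready for the screw to be tightened (never let go, it must not rest on the stand), and leave the jar, the screwdriver and the stop knob where they are.

Things in the scene. Friction and masses are not known exactly. Their poses are not given: they have to be found in the camera images.
- stand: Green cast stand, fixed to the bench: foot 130 x 100 x 12 mm, on it a round bearing housing 60 mm in diameter with its top face 60 mm above the bench. Origin: on the shaft's axis, at bench height. Its z is up; its +x axis is its marked side, shown by a 7 mm wide yellow line on the foot, the housing's side and the housing's top, running out from the shaft.
- shaft (a joint): Turning angle of the upright steel shaft (20 mm diameter, stands 66 mm out of the housing, top 126 mm above the bench, upper 4 mm chamfered to 12 mm diameter). 0 when its flat faces along the stand's +x (over the yellow line), growing counter-clockwise seen from above. It turns both ways, stays where it is left, and takes about 0.1 N m to turn. It starts between 0.5 and 1.5 rad.
- flat: The blue-painted flat ground on one side of the shaft, the whole length of the part that stands out of the housing, 17 mm wide, lying 5 mm from the shaft's axis: across the flat the shaft measures 15 mm, elsewhere 20 mm. Origin: middle of the flat's face, 93 mm above the bench; its +x axis points straight out of the flat, z up. Turns with the shaft.
- ring_mark (a point): Point on the shaft's axis at the middle of the 4 mm high red ring painted round the shaft, 80 mm above the bench (20 mm above the housing): the height for the collar's underside. Axes as the stand's.
- collar: Aluminium stop collar, loose: ring of 44 mm outer diameter, 24 mm bore, 24 mm high, about 140 g with its screw, lying flat on the cork pad. Origin at its centre, half-way up; z is its axis, up; the set screw is on its +x side. The screw's tip stands 5 mm into the bore (7 mm from the axis), so the collar goes down over the shaft only with the screw over the flat.
- screw: Brass set screw of the collar, fixed in it: shank 6 mm in diameter along the collar's x, half-way up the collar, with a knurled thumb head of 15 mm diameter that ends 38 mm from the collar's axis. Origin: the middle of its flat inner tip, 7 mm from the collar's axis; +x points out along the screw to its head.
- pad: Cork pad, fixed, 130 x 130 x 4 mm, on which the collar lies. Origin: centre of its underside on the bench.
- jar: Bystander: green glass jar with red lid, 60 mm diameter, 85 mm high. Origin: centre of its underside. Leave alone.
- driver: Bystander: screwdriver with orange handle, 170 mm long, 26 mm thick, lying along its x. Origin: middle, at bench height. Leave alone.
- stopknob: Bystander: white harmonium stop knob, 28 mm diameter, 46 mm high, standing. Origin: centre of its underside. Leave alone.
Things that resemble listed ones, but are neither listed nor needed, are in the scene too. There is more than one size of the stand; the one meant has the size given above.

How it is judged:
On the way, in this order (a step that is already met when the one before it is completed fails the run):
1. A finger is pinched on the shaft's flat (contact force between the fingers and flat above 3 N), for 0.2 s.
2. The shaft is turned so that its flat faces the yellow line (within 0.17 rad) and the fingers have let go of it (value of joint shaft between -0.17 and 0.17 rad and contact force between the fingers and flat below 0.1 N), for 0.2 s.
3. The collar is gripped and lifted clear of its pad (height (world z) of collar above 0.04 m and contact force between the fingers and collar above 1 N), for 0.2 s.
At the end, for the whole second after the job is handed in: Flat faces the yellow line (0.17 rad); held collar round the shaft (centres within 5 mm), level (0.12 rad), still, underside within 7 mm of the red ring's middle, screw in line with the flat's normal (0.22 rad), its tip pressing on the flat with over 0.5 N (value of joint shaft between -0.17 and 0.17 rad and z of collar in the frame of ring_mark between 0.005 and 0.019 m and horizontal distance between collar and ring_mark below 0.005 m and angle between collar's own z axis and vertical below 0.12 rad and angle between the x axis of screw and the x axis of flat, either way round below 0.22 rad and contact force between screw and flat above 0.5 N and contact force between the fingers and collar above 1 N and linear speed of collar below 0.02 m/s); the arm keeps its last pose, push and grip.
It fails at once if The screw is forced against the flat with more than 40 N (contact force between screw and flat above 40 N).
It fails at once if The jar is disturbed (moved over 30 mm) (distance of jar from where it was at the start of the episode above 0.03 m).
It fails at once if The screwdriver is disturbed (moved over 30 mm) (distance of driver from where it was at the start of the episode above 0.03 m).
It fails at once if The stop knob is disturbed (moved over 30 mm) (distance of stopknob from where it was at the start of the episode above 0.03 m).
It also fails if it takes over 58 s, if anything falls off the work surface, if the arm or the gripper's body presses on something with over 40 N, if the wrist force passes 120 N, or if a joint passes its speed limit or range.

### The arm

A 7-joint arm with a two-finger parallel gripper is mounted at the origin on the work surface. World frame = base frame: x ahead of the robot, y to its left, z up, the work surface at z = 0. Lengths are in m, angles in rad, forces in N, time in s.
With the tool pointing down it reaches from about 0.35 to 0.9 m from the base axis. Payload 19.9 kg.
Tool frame: the origin (TCP) lies at the very end of the fingers, on their centre line; the grasp point (between the pads) lies 19 mm behind it (ctrl.pinch_z is the z of the grasp point in the tool frame, in m); z points along the fingers, y is the line along which they close (so a half turn about z gives the same grasp; the last joint's range is limited). The gripper opens to 85 mm and grips with 20 to 120 N. Pads are 22 mm wide; open, the fingers measure 114 mm over their backs; the gripper's body (76 mm by 85 mm) begins 54 mm behind the grasp point. The pads swing forward as they close: fully open they stand 13 mm farther back than shut.
Start: joints at [1.137, 0.417, -0.01, 1.614, 0.005, 1.111, -0.053], TCP at [0.239, -0.578, 0.231] pointing down, gripper open.
Joint ranges: [-2.81, 2.81], [-0.39, 2.02], [-1.27, 1.25], [0.06, 2.57], [-1.19, 4.33], [0.19, 2], [-2.82, 2.82]. Speed limits (rad/s): [1.89, 1.89, 2.39, 2.39, 3.01, 3.01, 3.01].

### API

Orientations are given as a rotation vector (axis times angle).
In Python, from bench import ctrl gives the robot as it stands. The module is installed in compiled form; this text tells all that it offers.
- The arm moves only by the tool jog_arm, never from a script. Its argument "moves" is a list of rows, each an object with "xyz": the shift along the world's x, y, z in cm, a list of three; "delta_rot": the turn, a rotation vector about the world's x, y, z in rad, a list of three; "hand": the opening in per cent of the stroke, from 0 (shut) to 100 (fully open). In form: [{"xyz": [x, y, z], "delta_rot": [ax, ay, az], "hand": hand}, ...]. A call has 1 to 10 rows; each row is the pose to reach, as a shift and turn from the pose commanded when the call began; what a row does not reach only later rows make up. A row lasts 1/8 s, in which the tool goes at most 62.5 mm and 10.7 degrees, less where a joint would pass 70% of its speed; a pose out of reach is approached as far as the arm can. A call with a gripper value outside its range is refused whole. The fingers move at their own pace and stop on an object; the grip force is fixed at half the most. Time passes only in rows, so rows that repeat a pose let the fingers close. It gives the time, the measured TCP pose, the force, the opening and the grip force at its end, in the units of the state.
- ctrl.observe(): the state, without advancing time (a new reading comes with each control period).
- ctrl.grab_frame(name): name is "side" or "top" or "wrist"; returns the picture (400x640x3 uint8, blue, green, red); there is no depth.
- ctrl.camera_params(name): a dict with "K" (3x3 intrinsics, pixels), "world_from_camera" (4x4, takes a point from camera to world coordinates). Camera axes: x right, y up, looking along -z (the intrinsics and any distortion apply to the point x, -y, -z); pixel columns grow to the right and rows downward; lengths in m; the calibration is good to about 2 mm. A picture is of the moment at which its call begins: read the wrist's pose just before it. camera_params takes no time and is no camera call; for the wrist camera it gives the pose at the moment of the call.
- ctrl.job_done(): hands the job in; it is judged then, once.
The state is a dict: "time": time; "q": joint angles; "dq": joint speeds; "effort": joint torques, N m; "tool_pos": TCP position; "tcp_rot": TCP orientation; "wrist_force": force on the tool from outside, world axes, zero at the start; "wrist_torque": the same for the moment, N m; "width": opening from 0.0 (shut) to 1.0 (fully open); "grasp_force": force on a finger pad.
Only numpy, scipy, OpenCV 4.12 (cv2) and the standard library are available. Lean on these libraries where they do the work, as an engineer would, in place of code of your own. Each camera call takes 0.05 s, during which the arm holds its last target. There are 200 camera calls.

## Working session

There is one attempt and no reset: what is moved stays moved. The work goes in short steps, Python scripts to look and compute and a tool call to move; the robot and the scene stay as the last step left them, time stands still between calls to the robot, and variables do not carry over. Pictures are saved under pics/ and viewed, at most 10 in all, crops included, and the job is handed in when it is done.

Besides the shell and the picture viewer there is one more tool, called after "Call:" as name([rows], argument=value, ...), one row to a line, values as JSON. jog_arm: Moves the arm, as the interface text tells. Its arguments: {"type":"object","properties":{"moves":{"type":"array"}},"required":["moves"]}

```bash
mkdir -p pics
cat > h.py <<'E'
import numpy as np, cv2
from bench import ctrl
def snap(n,tag):
    P=ctrl.camera_params(n); f=ctrl.grab_frame(n); cv2.imwrite(f'pics/{tag}.png',f); return f,P
def ray(P,u,v):
    K=np.array(P['K']);T=np.array(P['world_from_camera'])
    d=np.array([(u-K[0,2])/K[0,0],-(v-K[1,2])/K[1,1],-1.]); return T[:3,3],T[:3,:3]@d
def onplane(P,u,v,z):
    o,d=ray(P,u,v); return o+d*(z-o[2])/d[2]
def proj(P,p):
    K=np.array(P['K']);T=np.array(P['world_from_camera'])
    c=T[:3,:3].T@(np.array(p)-T[:3,3]); return K[0,2]+K[0,0]*c[0]/-c[2],K[1,2]+K[1,1]*-c[1]/-c[2]
E
python3 - <<'E'
from h import *
for n in('top','side'):
    f,P=snap(n,n+'0'); print({k:np.round(v,3).tolist() for k,v in P.items()})
s=ctrl.observe(); print({k:np.round(v,3).tolist() for k,v in s.items()}, ctrl.pinch_z)
a=cv2.imread('pics/top0.png');b=cv2.imread('pics/side0.png')
E
```

```text
{'K': [[418.998, 0.0, 314.584], [0.0, 418.998, 199.628], [0.0, 0.0, 1.0]], 'world_from_camera': [[-0.031, 0.998, -0.064, 0.432], [-0.999, -0.032, -0.022, 0.025], [-0.024, 0.063, 0.998, 1.329], [0.0, 0.0, 0.0, 1.0]]}
{'K': [[505.02, 0.0, 327.052], [0.0, 505.02, 198.215], [0.0, 0.0, 1.0]], 'world_from_camera': [[-0.989, 0.127, -0.081, 0.39], [-0.149, -0.765, 0.626, 0.779], [0.018, 0.631, 0.776, 0.997], [0.0, 0.0, 0.0, 1.0]]}
{'time': 0.1, 'q': [1.137, 0.418, -0.01, 1.614, 0.005, 1.111, -0.053], 'dq': [-0.0, -0.002, -0.001, 0.001, 0.0, -0.0, 0.0], 'effort': [0.002, -86.582, 0.68, -43.564, 0.019, 0.005, -0.0], 'tool_pos': [0.239, -0.577, 0.231], 'tcp_rot': [-3.08, -0.611, 0.0], 'wrist_force': [0.408, -0.46, 0.402], 'wrist_torque': [-0.031, -0.004, 0.02], 'grasp_force': 0.0, 'width': 1.0} -0.0187
```

View pics/top0.png

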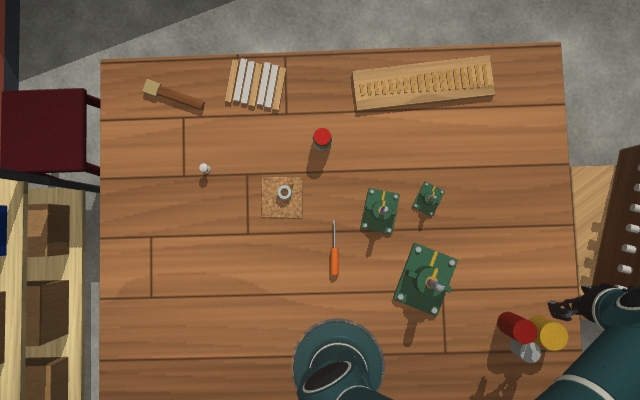

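View pics/side0.png

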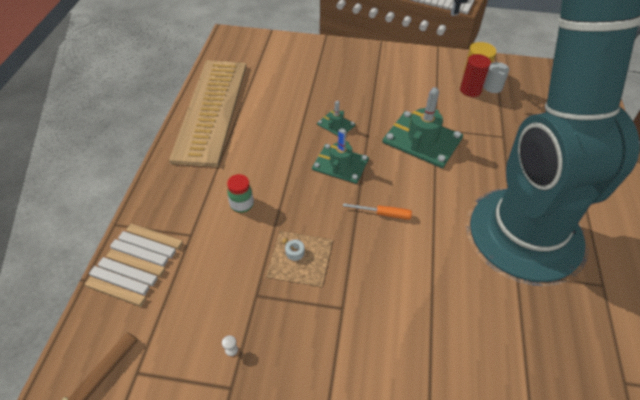

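Top view: three green stands; the middle one at about (380,211) has the 41 x 31 px foot that matches 130 x 100 mm, with its yellow line going up the image. The collar is on the pad at (284,192), the jar at (322,137), the driver at (334,250) and the knob at (204,169). Side view: the blue flat is visible at (341,138) and the collar at (294,250).

Run:
```python
from h import *
P=ctrl.camera_params('top');f=cv2.imread('pics/top0.png');hsv=cv2.cvtColor(f,cv2.COLOR_BGR2HSV)
x0,y0,x1,y1=352,178,408,245
g=cv2.inRange(hsv,(60,60,25),(95,255,160)); m=np.zeros_like(g); m[y0:y1,x0:x1]=g[y0:y1,x0:x1]
ys=cv2.inRange(hsv,(20,120,100),(35,255,255)); m2=np.zeros_like(g); m2[y0:y1,x0:x1]=ys[y0:y1,x0:x1]
c=max(cv2.findContours(m,0,2)[0],key=cv2.contourArea); r=cv2.minAreaRect(c); print(r, onplane(P,*r[0],0.012))
B=cv2.boxPoints(r);print([onplane(P,*b,0.012).round(3).tolist() for b in B])
yy,xx=np.nonzero(m2); print(sorted(zip(yy,xx))[:40:4], len(yy))
print('collar',onplane(P,284,192,0.028),'jar',onplane(P,322,137,.085),'drv',onplane(P,334,250,.013),'knob',onplane(P,204,169,.04))
W=ctrl.camera_params('wrist');s=ctrl.observe()
from scipy.spatial.transform import Rotation as R
T=np.eye(4);T[:3,:3]=R.from_rotvec(s['tcp_rot']).as_matrix();T[:3,3]=s['tool_pos']
print(np.linalg.inv(T)@W['world_from_camera'],W['K'],T)
```

```text
((380.1538391113281, 210.73077392578125), (31.966930389404297, 40.20380783081055), 11.309932708740234) [ 0.47401748 -0.14966931  0.012     ]
[[0.424, -0.086, 0.012], [0.547, -0.116, 0.012], [0.524, -0.213, 0.012], [0.402, -0.183, 0.012]]
[(np.int64(191), np.int64(383)), (np.int64(193), np.int64(383)), (np.int64(194), np.int64(384)), (np.int64(196), np.int64(382)), (np.int64(197), np.int64(383)), (np.int64(199), np.int64(382)), (np.int64(200), np.int64(384)), (np.int64(202), np.int64(384)), (np.int64(204), np.int64(383)), (np.int64(205), np.int64(384))] 41
collar [0.54132139 0.14900023 0.028     ] jar [0.69839904 0.02502291 0.085     ] drv [ 0.35600478 -0.00113721  0.013     ] knob [0.62032658 0.39576727 0.04      ]
[[ 5.81457179e-04  9.64104822e-01  2.65521289e-01  6.77652614e-02]
 [ 9.99999439e-01 -7.95812182e-04  6.99716057e-04  2.93820270e-04]
 [ 8.85904700e-04  2.65520733e-01 -9.64104743e-01 -1.42143402e-01]
 [ 0.00000000e+00  0.00000000e+00  0.00000000e+00  1.00000000e+00]] [[351.30240052   0.         318.38341938]
 [  0.         351.30240052 195.76642604]
 [  0.           0.           1.        ]] [[ 9.24211420e-01  3.81880895e-01 -4.83621741e-04  2.38545599e-01]
 [ 3.81881192e-01 -9.24210929e-01  9.55756140e-04 -5.77367188e-01]
 [-8.19834891e-05 -1.06800679e-03 -9.99999426e-01  2.30737446e-01]
 [ 0.00000000e+00  0.00000000e+00  0.00000000e+00  1.00000000e+00]]
```

Call:
jog_arm([
  {"xyz": [0,0,5],"delta_rot": [0,0,0],"hand": 100},
  {"xyz": [4,6,7],"delta_rot": [0,0,0],"hand": 100},
  {"xyz": [7,12,7],"delta_rot": [0,0,0],"hand": 100},
  {"xyz": [10,18,7],"delta_rot": [0,0,0],"hand": 100},
  {"xyz": [13,24,7],"delta_rot": [0,0,0],"hand": 100},
  {"xyz": [17,30,7],"delta_rot": [0,0,0],"hand": 100},
  {"xyz": [20,36,7],"delta_rot": [0,0,0],"hand": 100},
  {"xyz": [23.5,42.7,4],"delta_rot": [0,0,0],"hand": 100},
  {"xyz": [23.5,42.7,0],"delta_rot": [0,0,0],"hand": 100},
  {"xyz": [23.5,42.7,0],"delta_rot": [0,0,0],"hand": 100},
])

```text
time: 1.35
tool_pos: [0.4734, -0.1476, 0.229]
tcp_rot: [-3.078, -0.617, 0.004]
wrist_force: [0.4, -0.9, 0.7]
width: 1.002
grasp_force: 0.0
```

Run:
```python
from h import *
s=ctrl.observe();f,P=snap('wrist','w1')
print(s['time'],s['tool_pos'],s['tcp_rot'],s['q'])
```

```text
1.35 [ 0.47342292 -0.14764013  0.22896751] [-3.07789324 -0.61717101  0.00418901] [ 0.54170536  0.20681615 -0.34033129  1.91885089  0.07855641  1.03225994
 -1.00749863]
```

View pics/w1.png

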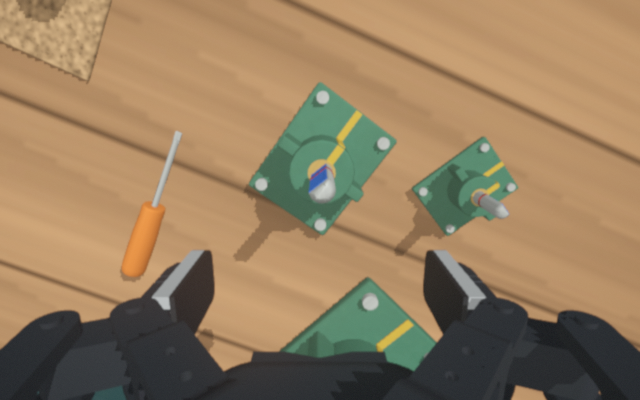

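Wrist view: the stand meant is at (322,160). Its shaft top is at about (322,188), the blue flat at (318,180) faces up-left, and the yellow line runs up-right to (357,113).

Run:
```python
from h import *
P=ctrl.camera_params('wrist');f=cv2.imread('pics/w1.png');hsv=cv2.cvtColor(f,cv2.COLOR_BGR2HSV)
x0,y0,x1,y1=250,80,398,236
def M(lo,hi):
    g=cv2.inRange(hsv,lo,hi);m=np.zeros_like(g);m[y0:y1,x0:x1]=g[y0:y1,x0:x1];return m
Y=M((18,120,100),(35,255,255));n,l,st,c=cv2.connectedComponentsWithStats(Y);print('yellow',st[1:],c[1:])
yy,xx=np.nonzero(Y)
foot=(yy<135); 
p=np.array([onplane(P,u,v,.012)[:2] for u,v in zip(xx[foot],yy[foot])]).astype(np.float32)
d=cv2.fitLine(p,2,0,.01,.01).ravel();print('foot line',d,np.arctan2(d[1],d[0]))
B=M((105,100,60),(130,255,255));c=max(cv2.findContours(B,0,1)[0],key=cv2.contourArea)
r=cv2.minAreaRect(c);b=cv2.boxPoints(r);print('blue',r,b.tolist(),cv2.approxPolyDP(c,2,True).reshape(-1,2).tolist())
cv2.imwrite('pics/w1c.png',cv2.resize(f[130:220,265:375],None,fx=6,fy=6,interpolation=cv2.INTER_NEAREST))
G=M((55,60,30),(95,255,200));c=max(cv2.findContours(G,0,2)[0],key=cv2.contourArea)
```

```text
yellow [[309 111  53  63 501]] [[338.44111776 142.41516966]]
foot line [ 0.9664538  -0.25684047  0.52623725 -0.16037306] -0.2597516
blue ((316.5, 178.49998474121094), (11.400684356689453, 27.33041000366211), 51.34019470214844) [[302.2682800292969, 182.58535766601562], [323.6097717285156, 165.51217651367188], [330.7317199707031, 174.41461181640625], [309.3902282714844, 191.48779296875]] [[324, 166], [312, 175], [315, 176], [310, 181], [309, 191], [326, 178], [325, 169], [318, 172]]
```

View pics/w1c.png

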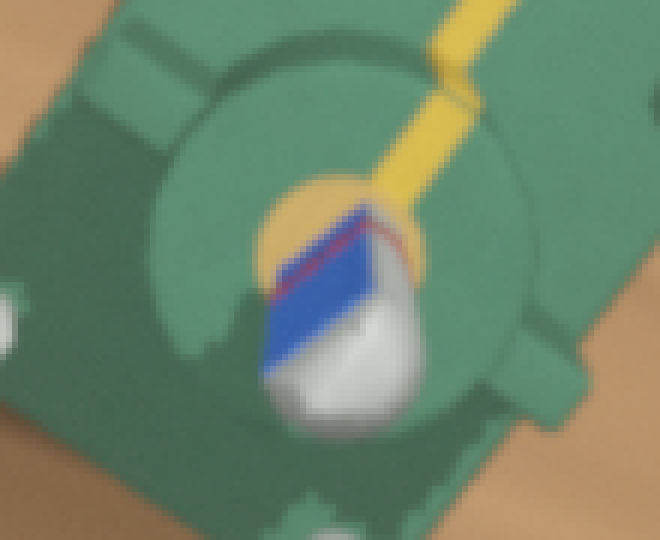

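The crop shows the brass bush and housing top centred at full-frame (322,172.4). The flat's top edge runs (309,192)–(327,178), and the red ring crosses the flat from (310,179) to (327,167.5).

Run:
```python
from h import *
P=ctrl.camera_params('wrist')
print('axis',onplane(P,322,172.4,.06))
for a,b,z in(((309,192),(327,178.3),.122),((310,179.3),(327,167.5),.080)):
    A=onplane(P,*a,z);B=onplane(P,*b,z);d=B-A;n=np.arctan2(d[1],d[0])+np.pi/2
    print(A,B,np.linalg.norm(d),'normal yaw',n,'axis est',(A+B)/2-.005*np.array([np.cos(n),np.sin(n),0]))
f=onplane(P,322,172.4,.06);print('yaw lines', [np.arctan2(*(onplane(P,357,112,.012)-f)[[1,0]])])
f=cv2.imread('pics/w1.png')
```

```text
axis [ 0.47792653 -0.14937675  0.06      ]
[ 0.47245183 -0.14091906  0.122     ] [ 0.48701017 -0.14906872  0.122     ] 0.016684194261550434 normal yaw 1.0604659002891272 axis est [ 0.47728867 -0.14935681  0.122     ]
[ 0.47227307 -0.14057431  0.08      ] [ 0.48719258 -0.14990199  0.08      ] 0.01759537904273868 normal yaw 1.012052947746347 axis est [ 0.47708222 -0.14947776  0.08      ]
yaw lines [np.float64(-0.20293956480732966)]
```

Call:
jog_arm([
  {"xyz": [0,0,0],"delta_rot": [0,0,0.18],"hand": 100},
  {"xyz": [0,0,0],"delta_rot": [0,0,0.36],"hand": 100},
  {"xyz": [0,0,0],"delta_rot": [0,0,0.54],"hand": 100},
  {"xyz": [0,0,0],"delta_rot": [0,0,0.72],"hand": 100},
  {"xyz": [0,0,0],"delta_rot": [0,0,0.9],"hand": 100},
  {"xyz": [0,0,0],"delta_rot": [0,0,1.08],"hand": 100},
  {"xyz": [0,0,0],"delta_rot": [0,0,1.26],"hand": 100},
  {"xyz": [0,0,0],"delta_rot": [0,0,1.44],"hand": 100},
  {"xyz": [0,0,0],"delta_rot": [0,0,1.62],"hand": 100},
  {"xyz": [0,0,0],"delta_rot": [0,0,1.8],"hand": 100},
])

```text
time: 2.65
tool_pos: [0.4734, -0.1522, 0.232]
tcp_rot: [1.431, 2.796, -0.001]
wrist_force: [0.6, 0.2, -0.4]
width: 1.001
grasp_force: 0.0
```

Call:
jog_arm([
  {"xyz": [0,0,0],"delta_rot": [0,0,0.18],"hand": 100},
  {"xyz": [0.2,-0.2,0],"delta_rot": [0,0,0.36],"hand": 100},
  {"xyz": [0.2,-0.2,0],"delta_rot": [0,0,0.42],"hand": 100},
  {"xyz": [0.2,-0.2,0],"delta_rot": [0,0,0.42],"hand": 100},
  {"xyz": [0.2,-0.2,0],"delta_rot": [0,0,0.42],"hand": 100},
])

```text
time: 3.28
tool_pos: [0.4755, -0.1533, 0.2316]
tcp_rot: [0.826, 3.031, -0.001]
wrist_force: [0.1, 0.2, 0.7]
width: 1.003
grasp_force: 0.0
```

```bash
cat >> h.py <<'E'
from scipy.spatial.transform import Rotation as R
def st():
    s=ctrl.observe(); M=R.from_rotvec(s['tcp_rot']).as_matrix()
    print('t',round(s['time'],2),'pos',s['tool_pos'].round(4) if hasattr(s['tool_pos'],'round') else np.round(s['tool_pos'],4),'yawx',round(np.arctan2(M[1,0],M[0,0]),3),'tilt z',M[:,2].round(4),'q7',round(s['q'][6],2),'F',np.round(s['wrist_force'],1),'T',np.round(s['wrist_torque'],2),'w',round(float(s['width']),3),'g',np.round(s['grasp_force'],1))
    return s
E
python3 -c "
from h import *
st()"
```

```text
t 3.27 pos [ 0.4755 -0.1533  0.2316] yawx 2.609 tilt z [ 2.e-04 -5.e-04 -1.e+00] q7 1.14 F [0.1 0.2 0.7] T [ 0.03  0.06 -0.04] w 1.003 g 0.0
```

Call:
jog_arm([
  {"xyz": [0.05,0.15,-4],"delta_rot": [0,0,0],"hand": 100},
  {"xyz": [0.05,0.15,-9],"delta_rot": [0,0,0],"hand": 60},
  {"xyz": [0.05,0.15,-13],"delta_rot": [0,0,0],"hand": 50},
  {"xyz": [0.05,0.15,-15.2],"delta_rot": [0,0,0],"hand": 40},
  {"xyz": [0.05,0.15,-15.2],"delta_rot": [0,0,0],"hand": 40},
])

```text
time: 3.9
tool_pos: [0.4754, -0.151, 0.0783]
tcp_rot: [-0.823, -3.029, -0.0]
wrist_force: [-0.2, -0.1, 0.8]
width: 0.404
grasp_force: 0.0
```

Call:
jog_arm([
  {"xyz": [0,0,0],"delta_rot": [0,0,0],"hand": 25},
  {"xyz": [0,0,0],"delta_rot": [0,0,0],"hand": 20},
  {"xyz": [0,0,0],"delta_rot": [0,0,0],"hand": 10},
  {"xyz": [0,0,0],"delta_rot": [0,0,0],"hand": 0},
  {"xyz": [0,0,0],"delta_rot": [0,0,0],"hand": 0},
])

```text
time: 4.53
tool_pos: [0.4768, -0.1514, 0.0804]
tcp_rot: [0.822, 3.03, -0.001]
wrist_force: [-2.0, 1.5, 9.2]
width: 0.164
grasp_force: 58.2
```

```bash
python3 -c "
from h import *
st()"
```

```text
t 4.53 pos [ 0.4768 -0.1514  0.0804] yawx 2.612 tilt z [ 0.0015 -0.001  -1.    ] q7 0.98 F [-2.   1.5  9.2] T [ 0.15  0.47 -0.03] w 0.164 g 58.2
```

Call:
jog_arm([
  {"xyz": [-0.05,0.02,0],"delta_rot": [0,0,-0.16],"hand": 0},
  {"xyz": [-0.08,0.05,0],"delta_rot": [0,0,-0.32],"hand": 0},
  {"xyz": [-0.1,0.09,0],"delta_rot": [0,0,-0.48],"hand": 0},
  {"xyz": [-0.1,0.12,0],"delta_rot": [0,0,-0.64],"hand": 0},
  {"xyz": [-0.12,0.16,0],"delta_rot": [0,0,-0.8],"hand": 0},
  {"xyz": [-0.12,0.2,0],"delta_rot": [0,0,-0.96],"hand": 0},
  {"xyz": [-0.12,0.24,0],"delta_rot": [0,0,-1.12],"hand": 0},
  {"xyz": [-0.12,0.28,0],"delta_rot": [0,0,-1.28],"hand": 0},
  {"xyz": [-0.12,0.28,0],"delta_rot": [0,0,-1.28],"hand": 0},
  {"xyz": [-0.12,0.28,0],"delta_rot": [0,0,-1.28],"hand": 0},
])

```text
time: 5.78
tool_pos: [0.4741, -0.1493, 0.0804]
tcp_rot: [2.471, 1.939, -0.003]
wrist_force: [-13.3, -3.5, 18.7]
width: 0.158
grasp_force: 58.6
```

```bash
python3 -c "
from h import *
st()"
```

```text
t 5.78 pos [ 0.4741 -0.1493  0.0804] yawx 1.33 tilt z [-0.0011 -0.0013 -1.    ] q7 -0.14 F [-13.3  -3.5  18.7] T [-0.83  2.68 -0.1 ] w 0.158 g 58.6
```

Call:
jog_arm([
  {"xyz": [0,0,0],"delta_rot": [0,0,0],"hand": 30},
  {"xyz": [0,0,0],"delta_rot": [0,0,0],"hand": 60},
  {"xyz": [0,0,0],"delta_rot": [0,0,0],"hand": 80},
  {"xyz": [0,0,0],"delta_rot": [0,0,0],"hand": 100},
  {"xyz": [0,0,5],"delta_rot": [0,0,0],"hand": 100},
  {"xyz": [0,0,10],"delta_rot": [0,0,0],"hand": 100},
  {"xyz": [0,0,15],"delta_rot": [0,0,0],"hand": 100},
  {"xyz": [0,0,15],"delta_rot": [0,0,0],"hand": 100},
  {"xyz": [0,0,15],"delta_rot": [0,0,0],"hand": 100},
])

```text
time: 6.9
tool_pos: [0.4747, -0.1483, 0.2289]
tcp_rot: [-2.47, -1.941, 0.0]
wrist_force: [-0.2, -0.3, -0.7]
width: 0.998
grasp_force: 0.0
```

Run:
```python
from h import *
s=st();f,P=snap('wrist','w2')
u,v=map(int,proj(P,[.477,-.149,.08]));print(u,v)
cv2.imwrite('pics/w2c.png',cv2.resize(f[max(0,v-60):v+60,u-70:u+70],None,fx=5,fy=5,interpolation=cv2.INTER_NEAREST))
```

```text
t 6.9 pos [ 0.4747 -0.1483  0.2289] yawx 1.332 tilt z [-3.e-04 -0.e+00 -1.e+00] q7 -0.06 F [-0.2 -0.3 -0.7] T [0.07 0.02 0.  ] w 0.998 g 0.0
320 181
```

View pics/w2c.png

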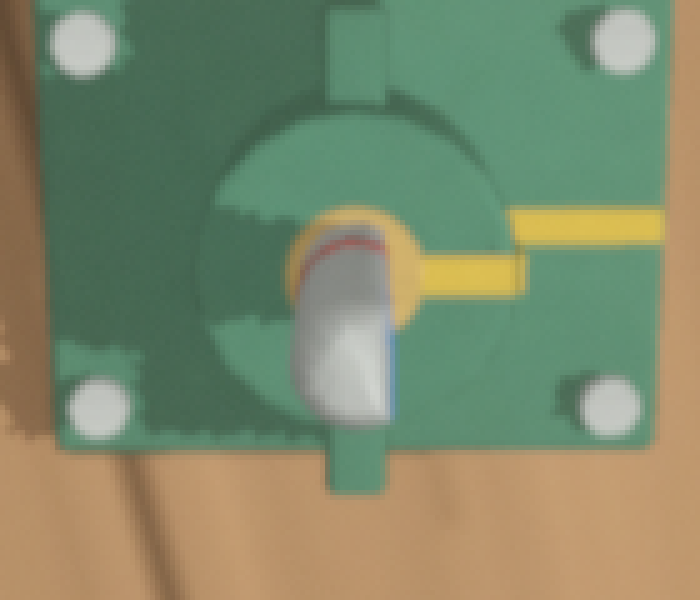

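The crop shows the flat now facing right, straight along the yellow line. The bush centre is at full-frame about (321.2,175.6), and the yellow line is horizontal in the image, so the stand yaw is about -0.24.

Call:
jog_arm([
  {"xyz": [1,5,0],"delta_rot": [0,0,0],"hand": 100},
  {"xyz": [2.2,11,0],"delta_rot": [0,0,0],"hand": 100},
  {"xyz": [3.6,17,0],"delta_rot": [0,0,0],"hand": 100},
  {"xyz": [5,23,0],"delta_rot": [0,0,0],"hand": 100},
  {"xyz": [6.6,29.7,-3],"delta_rot": [0,0,0],"hand": 100},
  {"xyz": [6.6,29.7,-5],"delta_rot": [0,0,0],"hand": 100},
  {"xyz": [6.6,29.7,-5],"delta_rot": [0,0,0],"hand": 100},
  {"xyz": [6.6,29.7,-5],"delta_rot": [0,0,0],"hand": 100},
])

```text
time: 7.95
tool_pos: [0.541, 0.1477, 0.1795]
tcp_rot: [2.471, 1.939, -0.001]
wrist_force: [-0.2, 0.2, 0.5]
width: 1.0
grasp_force: 0.0
```

Run:
```python
from h import *
s=st();f,P=snap('wrist','w3')
u,v=map(int,proj(P,[.541,.149,.028]));print(u,v)
v=max(v,70)
cv2.imwrite('pics/w3c.png',cv2.resize(f[v-70:v+70,u-85:u+85],None,fx=4,fy=4,interpolation=cv2.INTER_NEAREST))
```

```text
t 7.95 pos [0.541  0.1477 0.1795] yawx 1.331 tilt z [-4.e-04 -4.e-04 -1.e+00] q7 -0.73 F [-0.2  0.2  0.5] T [-0.04  0.03 -0.04] w 1.0 g 0.0
317 179
```

View pics/w3c.png

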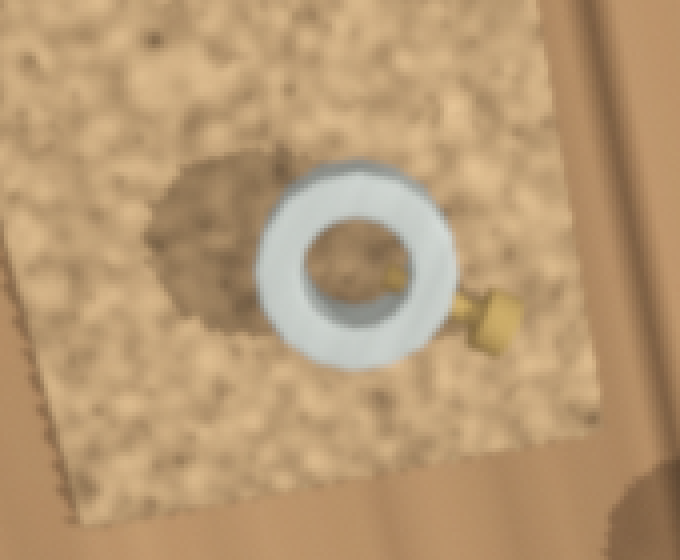

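The crop shows the collar's top ring centred at full-frame (321.3,176), with the brass screw head at (355.5,190), pointing right and slightly down.

Run:
```python
from h import *
P=ctrl.camera_params('wrist');f=cv2.imread('pics/w3.png')
hsv=cv2.cvtColor(f,cv2.COLOR_BGR2HSV)
m=cv2.inRange(hsv,(80,0,130),(120,70,255));m[:130]=0;m[:,:280]=0;m[220:]=0;m[:,370:]=0
c=max(cv2.findContours(m,0,1)[0],key=cv2.contourArea);e=cv2.fitEllipse(c);print(e)
C=onplane(P,*e[0],.028);C2=onplane(P,321.3,176,.028)
H=onplane(P,355.5,189.8,.016);Tp=onplane(P,232+392/4,109+277/4,.016)
for q in(C,C2):print(q,'screw yaw',np.arctan2(H[1]-q[1],H[0]-q[0]),np.hypot(*(H-q)[:2]), 'tip',np.arctan2(*(Tp-q)[[1,0]]))
print('head-tip',np.arctan2(*(H-Tp)[[1,0]]))
st()
```

```text
Traceback (most recent call last):
ValueError: max() iterable argument is empty
```

Run:
```python
from h import *
P=ctrl.camera_params('wrist');f=cv2.imread('pics/w3.png')
hsv=cv2.cvtColor(f,cv2.COLOR_BGR2HSV);print(hsv[176,303],hsv[155,321])
lo=f[...,0].astype(int)-f[...,2]; m=((lo>-8)&(f[...,1]>110)).astype(np.uint8);m[:130]=0;m[:,:280]=0;m[220:]=0;m[:,370:]=0
c=max(cv2.findContours(m,0,1)[0],key=cv2.contourArea);e=cv2.fitEllipse(c);print(e)
C=onplane(P,*e[0],.028);C2=onplane(P,321.3,176,.028)
H=onplane(P,355.5,189.8,.016);Tp=onplane(P,232+392/4,109+277/4,.016)
for q in(C,C2):print(q,'screw yaw',np.arctan2(H[1]-q[1],H[0]-q[0]),np.hypot(*(H-q)[:2]), 'tip',np.arctan2(*(Tp-q)[[1,0]]))
print('head-tip',np.arctan2(*(H-Tp)[[1,0]]))
```

```text
[ 65   7 205] [ 65   7 211]
((320.5284423828125, 175.03111267089844), (48.322357177734375, 49.752315521240234), 178.97503662109375)
[0.54483309 0.15172754 0.028     ] screw yaw -0.7117807301693847 0.03542456507003697 tip -0.8109352078622795
[0.54527439 0.15074932 0.028     ] screw yaw -0.6986483950010487 0.034454429250182446 tip -0.7721410163015511
head-tip -0.672228781724804
```

Call:
jog_arm([
  {"xyz": [0.1,0.1,0],"delta_rot": [0,0,0.18],"hand": 100},
  {"xyz": [0.2,0.2,0],"delta_rot": [0,0,0.36],"hand": 100},
  {"xyz": [0.4,0.3,0],"delta_rot": [0,0,0.54],"hand": 100},
  {"xyz": [0.4,0.3,-3],"delta_rot": [0,0,0.72],"hand": 100},
  {"xyz": [0.4,0.3,-6],"delta_rot": [0,0,0.9],"hand": 100},
  {"xyz": [0.4,0.3,-8],"delta_rot": [0,0,1.08],"hand": 100},
  {"xyz": [0.4,0.3,-8],"delta_rot": [0,0,1.12],"hand": 100},
  {"xyz": [0.4,0.3,-8],"delta_rot": [0,0,1.12],"hand": 100},
  {"xyz": [0.4,0.3,-8],"delta_rot": [0,0,1.12],"hand": 100},
])

```text
time: 9.12
tool_pos: [0.5456, 0.1516, 0.1004]
tcp_rot: [1.066, 2.953, 0.001]
wrist_force: [-0.1, -0.3, 0.2]
width: 0.995
grasp_force: 0.0
```

Run:
```python
from h import *
s=st();f,P=snap('wrist','w4')
T=np.eye(4);T[:3,:3]=R.from_rotvec(s['tcp_rot']).as_matrix();T[:3,3]=s['tool_pos']
W=P['world_from_camera'];print((np.linalg.inv(T)@W)[:3,3],W[:3,3]); print(ctrl.camera_params('wrist')['world_from_camera'][:3,3])
print(proj(P,[.545,.151,.028]),proj(P,[.545+.0344*np.cos(-.69),.151+.0344*np.sin(-.69),.016]))
```

```text
t 9.12 pos [0.5456 0.1516 0.1004] yawx 2.449 tilt z [ 1.7e-03 -2.0e-04 -1.0e+00] q7 0.21 F [-0.1 -0.3  0.2] T [ 0.02 -0.04  0.  ] w 0.995 g 0.0
[ 0.06663151  0.00040401 -0.14215647] [0.49429076 0.19445567 0.24250878]
[0.49417051 0.1944906  0.2423318 ]
(np.float64(316.1889283859256), np.float64(207.1373148978108)) (np.float64(316.4541446102302), np.float64(249.0962408318402))
```

View pics/w4.png

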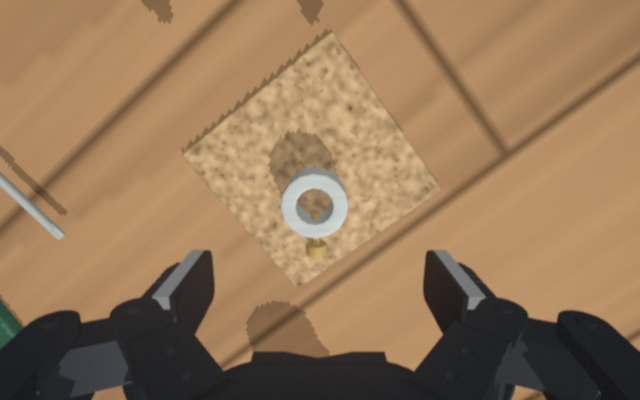

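Collar at (314.5,204) and screw head at (316.5,248), between open fingers whose midline is at column 319.5; nearly aligned, but slightly left.

```bash
cat >> h.py <<'E'
HE=np.array([[0,.9641,.2655,.0678],[1,0,0,.0003],[0,.2655,-.9641,-.1421],[0,0,0,1]])
K=ctrl.camera_params('wrist')['K']
def tool(u,v,d):  # pixel -> tool coords on plane d metres beyond the TCP
    return onplane({'K':K,'world_from_camera':HE},u,v,d)
E
python3 - <<'E'
from h import *
f=cv2.imread('pics/w4.png').astype(int)
m=((f[...,0]-f[...,2]>-12)&(f[...,1]>120)).astype(np.uint8);m[:160]=0;m[:,:275]=0;m[245:]=0;m[:,355:]=0
c=max(cv2.findContours(m,0,1)[0],key=cv2.contourArea);e=cv2.fitEllipse(c);print(e)
a=tool(*e[0],.100-.028);b=tool(317,248,.100-.016);print(a,b,np.arctan2(*(a-b)[[1,0]]))
y=2.449;X=np.array([np.cos(y),np.sin(y)]);Y=np.array([np.sin(y),-np.cos(y)])
print('shift cm',100*(a[0]*X+a[1]*Y))
E
```

```text
((314.1812744140625, 202.7970733642578), (64.95589447021484, 68.30081176757812), 4.795287609100342)
[ 0.00420448 -0.00237107  0.072     ] [-0.03217628 -0.00066296  0.084     ] -0.04691637326529055
shift cm [-0.47497458  0.08599491]
```

Call:
jog_arm([
  {"xyz": [-0.4,0,-3],"delta_rot": [0,0,0.03],"hand": 100},
  {"xyz": [-0.4,0,-6],"delta_rot": [0,0,0.03],"hand": 100},
  {"xyz": [-0.4,0,-8.5],"delta_rot": [0,0,0.03],"hand": 90},
  {"xyz": [-0.4,0,-9.2],"delta_rot": [0,0,0.03],"hand": 75},
  {"xyz": [-0.4,0,-9.2],"delta_rot": [0,0,0.03],"hand": 65},
  {"xyz": [-0.4,0,-9.2],"delta_rot": [0,0,0.03],"hand": 55},
  {"xyz": [-0.4,0,-9.2],"delta_rot": [0,0,0.03],"hand": 40},
  {"xyz": [-0.4,0,-9.2],"delta_rot": [0,0,0.03],"hand": 0},
  {"xyz": [-0.4,0,-9.2],"delta_rot": [0,0,0.03],"hand": 0},
  {"xyz": [-0.4,0,-9.2],"delta_rot": [0,0,0.03],"hand": 0},
])

```text
time: 10.42
tool_pos: [0.5416, 0.1519, 0.0087]
tcp_rot: [1.018, 2.971, 0.001]
wrist_force: [-4.9, -1.6, 15.8]
width: 0.496
grasp_force: 58.7
```

```bash
python3 -c "
from h import *
st()"
```

```text
t 10.43 pos [0.5416 0.1519 0.0087] yawx 2.482 tilt z [ 1.7e-03 -1.0e-04 -1.0e+00] q7 0.14 F [-4.9 -1.6 15.8] T [-0.34  0.89 -0.05] w 0.496 g 58.7
```

Call:
jog_arm([
  {"xyz": [0,0,2],"delta_rot": [0,0,0],"hand": 0},
  {"xyz": [0,0,6],"delta_rot": [0,0,0],"hand": 0},
  {"xyz": [0,0,11],"delta_rot": [0,0,0],"hand": 0},
  {"xyz": [0,-2,15.5],"delta_rot": [0,0,0.05],"hand": 0},
  {"xyz": [-1,-6,16],"delta_rot": [0,0,0.12],"hand": 0},
  {"xyz": [-2,-11,16],"delta_rot": [0,0,0.2],"hand": 0},
  {"xyz": [-3.5,-16,16],"delta_rot": [0,0,0.28],"hand": 0},
  {"xyz": [-5,-21,16],"delta_rot": [0,0,0.36],"hand": 0},
  {"xyz": [-6,-26,16],"delta_rot": [0,0,0.42],"hand": 0},
  {"xyz": [-6.5,-29,16],"delta_rot": [0,0,0.42],"hand": 0},
])

```text
time: 11.68
tool_pos: [0.4751, -0.1408, 0.1686]
tcp_rot: [0.378, 3.118, -0.002]
wrist_force: [0.7, 0.1, -1.1]
width: 0.494
grasp_force: 61.1
```

Call:
jog_arm([
  {"xyz": [0,-1.0,0],"delta_rot": [0,0,0],"hand": 0},
  {"xyz": [0,-1.0,0],"delta_rot": [0,0,0],"hand": 0},
  {"xyz": [0,-1.0,0],"delta_rot": [0,0,0],"hand": 0},
])

```text
time: 12.05
tool_pos: [0.4763, -0.147, 0.1676]
tcp_rot: [0.373, 3.119, 0.0]
wrist_force: [0.6, 1.1, -1.3]
width: 0.491
grasp_force: 61.1
```

Run:
```python
from h import *
s=st();f,P=snap('wrist','w5')
cv2.imwrite('pics/w5c.png',cv2.resize(f[170:330,230:410],None,fx=4,fy=3.75,interpolation=cv2.INTER_NEAREST))
```

```text
t 12.05 pos [ 0.4763 -0.147   0.1676] yawx 2.904 tilt z [ 4.e-04 -0.e+00 -1.e+00] q7 1.3 F [ 0.6  1.1 -1.3] T [-0.02  0.01 -0.03] w 0.491 g 61.1
```

View pics/w5c.png

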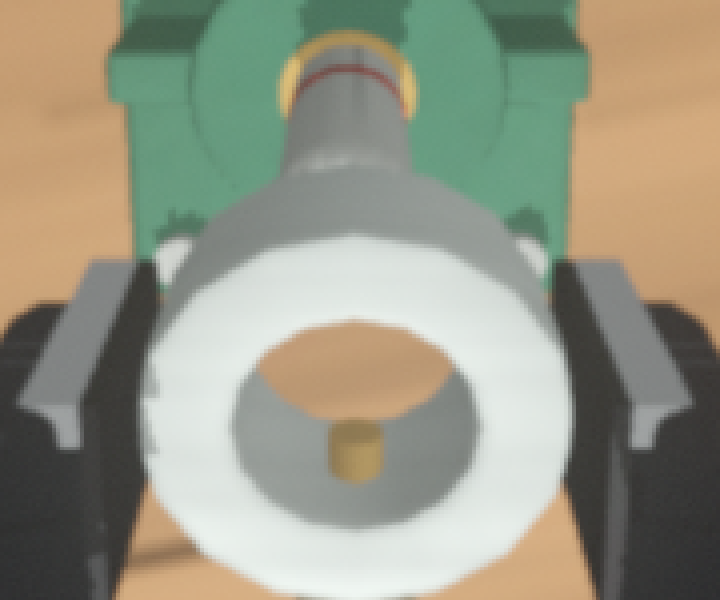

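The crop shows the held collar with its screw pointing straight down the image (tool -x). The collar's top-face centre is at full-frame about (319.1,282.5). The shaft stands ahead of it, with its bush centre at about (317.4,193.5).

Run:
```python
from h import *
for tz in(.1667,):
    col=[tool(319.1,v,-.0205) for v in(281.5,283)]
    sh=tool(317.4,193.5,tz-.06); top=tool(230+355/4,170+168/3.75,tz-.122)
    print(col,sh,top)
    print('outer', tool(230+356/4,170+237/3.75,-.0205),tool(230+356/4,170+600/3.75,-.0205))
    print('bore', tool(230+356/4,170+320/3.75,-.0205),tool(230+356/4,170+527/3.75,-.0205), tool(230+232/4,170+425/3.75,-.0205),tool(230+480/4,170+425/3.75,-.0205))
# w2 : tool yaw 1.332, tcp z .2287
a=tool(321.2,175.6,.2287-.06);y=1.332
print('w2 axis rel', a, a[0]*np.array([np.cos(y),np.sin(y)])+a[1]*np.array([np.sin(y),-np.cos(y)])+[.4747,-.1483])
y=2.904;a=sh
print('w5 axis', a[0]*np.array([np.cos(y),np.sin(y)])+a[1]*np.array([np.sin(y),-np.cos(y)])+[.4763,-.147])
```

```text
[array([ 8.63443603e-05,  5.75809990e-04, -2.05000000e-02]), array([-0.00055644,  0.00057616, -0.0205    ])] [ 0.00100767 -0.00042113  0.1067    ] [0.00530454 0.00050524 0.0447    ]
outer [ 0.01995167  0.00052806 -0.0205    ] [-0.0215529  0.0005474 -0.0205   ]
bore [ 0.01104431  0.00053221 -0.0205    ] [-0.01265024  0.00054326 -0.0205    ] [-0.00069951 -0.01141254 -0.0205    ] [-0.00069951  0.01248792 -0.0205    ]
w2 axis rel [0.00110565 0.00284442 0.1687    ] [ 0.47772522 -0.14789853]
w5 axis [ 0.47522152 -0.14717213]
```

Run:
```python
from h import *
f=cv2.imread('pics/w5.png');hsv=cv2.cvtColor(f,cv2.COLOR_BGR2HSV)
# green/bush boundary: bush pixels = yellowish, in window
m=cv2.inRange(hsv,(14,70,120),(30,255,255));m[:172]=0;m[210:]=0;m[:,:295]=0;m[:,340:]=0
ys,xs=np.nonzero(m);
# outer boundary points per row
pts=[]
for r in range(ys.min(),ys.max()+1):
    x=xs[ys==r]; 
    if len(x): pts+= [tool(x.min()-.5,r,.1067)[:2],tool(x.max()+.5,r,.1067)[:2]]; print(r,x.min(),x.max(),end='; ')
pts=np.array(pts)
from scipy.optimize import least_squares
for R0 in(None,):
    s=least_squares(lambda p:np.hypot(*(pts-p[:2]).T)-p[2],[0,0,.014],loss='soft_l1',f_scale=.0005);print(s.x)
```

```text
178 314 319; 179 310 323; 180 308 325; 181 307 326; 182 305 327; 183 305 328; 184 304 329; 185 303 330; 186 302 331; 187 302 331; 188 301 332; 189 301 332; 190 300 332; 191 300 333; 192 300 333; 193 300 333; 194 300 333; 195 300 333; 196 300 333; 197 300 333; 198 300 333; 199 301 332; 200 301 332; [ 0.00025846 -0.00110751  0.0125346 ]
```

Call:
jog_arm([
  {"xyz": [-0.1,-0.12,-1],"delta_rot": [0,0,0],"hand": 0},
  {"xyz": [-0.1,-0.12,-2.5],"delta_rot": [0,0,0],"hand": 0},
  {"xyz": [-0.1,-0.12,-3.3],"delta_rot": [0,0,0],"hand": 0},
  {"xyz": [-0.1,-0.12,-3.3],"delta_rot": [0,0,0],"hand": 0},
  {"xyz": [-0.1,-0.12,-3.3],"delta_rot": [0,0,0],"hand": 0},
])

```text
time: 12.72
tool_pos: [0.4751, -0.1494, 0.1344]
tcp_rot: [0.376, 3.119, 0.0]
wrist_force: [-0.1, -0.2, -1.4]
width: 0.497
grasp_force: 61.1
```

Run:
```python
from h import *
s=st();f,P=snap('wrist','w6')
cv2.imwrite('pics/w6c.png',cv2.resize(f[190:330,240:400],None,fx=5,fy=4.25,interpolation=cv2.INTER_NEAREST)[:595])
```

```text
t 12.72 pos [ 0.4751 -0.1494  0.1344] yawx 2.902 tilt z [ 2.e-04  0.e+00 -1.e+00] q7 1.27 F [-0.1 -0.2 -1.4] T [ 0.02  0.04 -0.01] w 0.497 g 61.1
```

View pics/w6c.png

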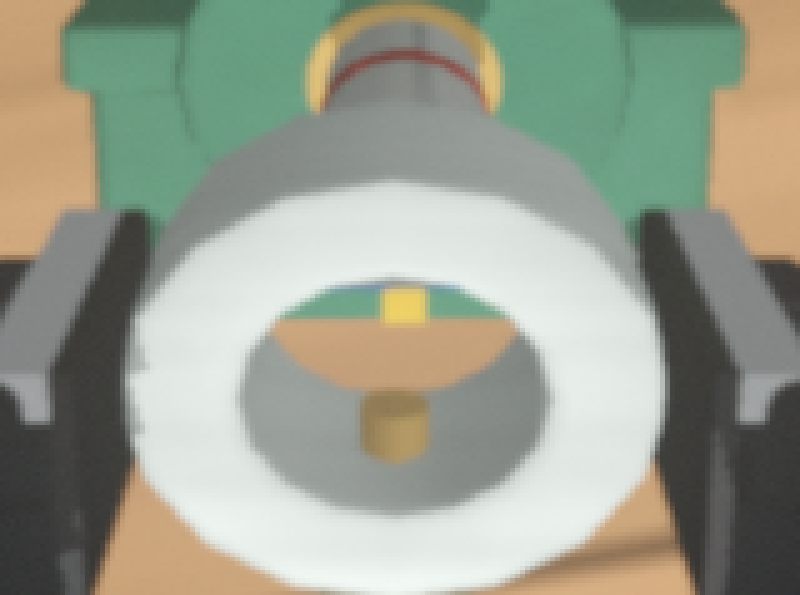

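The crop shows the bore centre and screw tip at crop column about 396, and the bush at 404. The flat's blue top edge is just inside the far rim of the bore (crop row ~287, columns 345–460), with the yellow foot line at column 404.

Run:
```python
from h import *
q=lambda a,b:(240+a/5-.5+.1,190+b/4.25-.4)
tz=.1337
print('flat edge',tool(*q(403,289),tz-.126),'yellow',tool(*q(404.5,305),tz-.012))
for a,b in((397,279),(397,515),(241,398),(550,398),(397,181),(397,593)):print('rim',tool(*q(a,b),-.0205))
f=cv2.imread('pics/w6.png');hsv=cv2.cvtColor(f,cv2.COLOR_BGR2HSV)
m=cv2.inRange(hsv,(14,70,120),(30,255,255));m[:185]=0;m[216:]=0;m[:,:295]=0;m[:,345:]=0
ys,xs=np.nonzero(m);pts=[]
for r in range(ys.min(),ys.max()+1):
    x=xs[ys==r]; pts+= [tool(x.min()-.5,r,tz-.06)[:2],tool(x.max()+.5,r,tz-.06)[:2]]
pts=np.array(pts)
from scipy.optimize import least_squares
s=least_squares(lambda p:np.hypot(*(pts-p[:2]).T)-.0125,[0,0],loss='soft_l1',f_scale=.0003);print('bush',s.x)
```

```text
flat edge [-0.00326411  0.00114439  0.0077    ] yellow [-0.06071453  0.00203794  0.1217    ]
rim [ 0.01107966  0.0005322  -0.0205    ]
rim [-0.01275959  0.00054331 -0.0205    ]
rim [-0.00066247 -0.01148879 -0.0205    ]
rim [-0.00066247  0.01233285 -0.0205    ]
rim [ 0.02035124  0.00052788 -0.0205    ]
rim [-0.02114827  0.00054722 -0.0205    ]
bush [-0.00028872  0.00153997]
```

Call:
jog_arm([
  {"xyz": [0.0,0.08,0],"delta_rot": [0,0,0],"hand": 0},
  {"xyz": [0.0,0.08,-0.3],"delta_rot": [0,0,0],"hand": 0},
  {"xyz": [0.0,0.08,-0.6],"delta_rot": [0,0,0],"hand": 0},
  {"xyz": [0.0,0.08,-0.9],"delta_rot": [0,0,0],"hand": 0},
  {"xyz": [0.0,0.08,-1.1],"delta_rot": [0,0,0],"hand": 0},
  {"xyz": [0.0,0.08,-1.1],"delta_rot": [0,0,0],"hand": 0},
])

```text
time: 13.52
tool_pos: [0.4749, -0.1486, 0.1231]
tcp_rot: [-0.376, -3.119, -0.0]
wrist_force: [-0.1, 0.6, -0.1]
width: 0.494
grasp_force: 61.1
```

```bash
python3 -c "
from h import *
st()"
```

```text
t 13.53 pos [ 0.4749 -0.1486  0.1231] yawx 2.902 tilt z [-3.e-04  1.e-04 -1.e+00] q7 1.25 F [-0.1  0.6 -0.1] T [-0.01  0.01  0.  ] w 0.494 g 61.1
```

Call:
jog_arm([
  {"xyz": [0,0,-0.3],"delta_rot": [0,0,0],"hand": 0},
  {"xyz": [0,0,-0.5],"delta_rot": [0,0,0],"hand": 0},
  {"xyz": [0,0,-0.7],"delta_rot": [0,0,0],"hand": 0},
  {"xyz": [0,0,-0.9],"delta_rot": [0,0,0],"hand": 0},
  {"xyz": [0,0,-1.1],"delta_rot": [0,0,0],"hand": 0},
  {"xyz": [0,0,-1.1],"delta_rot": [0,0,0],"hand": 0},
])

```text
time: 14.28
tool_pos: [0.4749, -0.1487, 0.1121]
tcp_rot: [-0.376, -3.119, 0.0]
wrist_force: [0.4, 0.2, -1.6]
width: 0.492
grasp_force: 61.1
```

```bash
python3 -c "
from h import *
st()"
```

```text
t 14.28 pos [ 0.4749 -0.1487  0.1121] yawx 2.902 tilt z [-1.e-04  0.e+00 -1.e+00] q7 1.24 F [ 0.4  0.2 -1.6] T [ 0.05 -0.   -0.  ] w 0.492 g 61.1
```

Call:
jog_arm([
  {"xyz": [0,0,-0.4],"delta_rot": [0,0,0],"hand": 0},
  {"xyz": [0,0,-0.9],"delta_rot": [0,0,0],"hand": 0},
  {"xyz": [0,0,-1.4],"delta_rot": [0,0,0],"hand": 0},
  {"xyz": [0,0,-1.9],"delta_rot": [0,0,0],"hand": 0},
  {"xyz": [0,0,-2.4],"delta_rot": [0,0,0],"hand": 0},
  {"xyz": [0,0,-2.8],"delta_rot": [0,0,0],"hand": 0},
  {"xyz": [0,0,-2.8],"delta_rot": [0,0,0],"hand": 0},
  {"xyz": [0,0,-2.8],"delta_rot": [0,0,0],"hand": 0},
])

```text
time: 15.28
tool_pos: [0.475, -0.1487, 0.0844]
tcp_rot: [0.376, 3.119, -0.0]
wrist_force: [-0.2, 0.9, -0.6]
width: 0.495
grasp_force: 61.1
```

Run:
```python
from h import *
st();f,P=snap('wrist','w7')
cv2.imwrite('pics/w7c.png',cv2.resize(f[170:330,230:410],None,fx=4,fy=3.75,interpolation=cv2.INTER_NEAREST))
```

```text
t 15.28 pos [ 0.475  -0.1487  0.0844] yawx 2.902 tilt z [ 2.e-04 -2.e-04 -1.e+00] q7 1.2 F [-0.2  0.9 -0.6] T [ 0.02  0.06 -0.01] w 0.495 g 61.1
```

View pics/w7c.png

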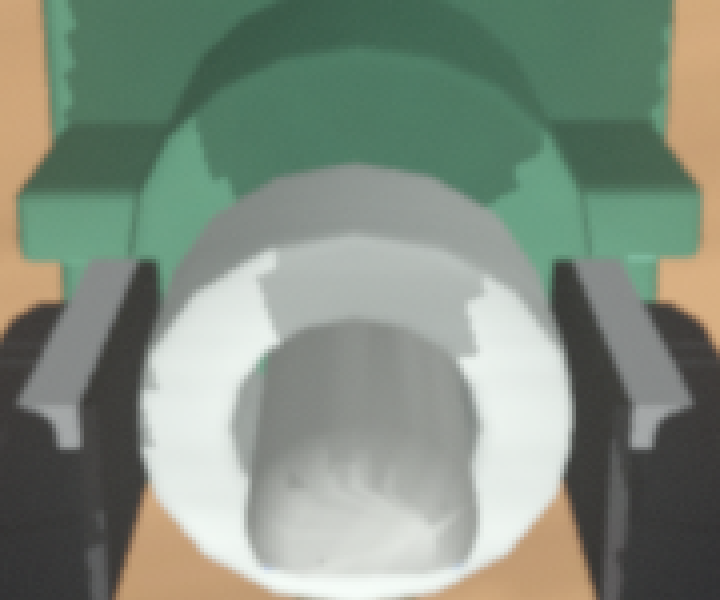

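The collar is round the shaft, around ring height, with no contact. The shaft stands about 1 mm to the right of the bore centre (crop column ~366 against 356).

Call:
jog_arm([
  {"xyz": [0.02,0.08,-0.1],"delta_rot": [0,0,0],"hand": 0},
  {"xyz": [-0.03,0.09,-0.1],"delta_rot": [0,0,0],"hand": 0},
  {"xyz": [-0.08,0.1,-0.1],"delta_rot": [0,0,0],"hand": 0},
  {"xyz": [-0.12,0.11,-0.1],"delta_rot": [0,0,0],"hand": 0},
  {"xyz": [-0.12,0.11,-0.1],"delta_rot": [0,0,0],"hand": 0},
  {"xyz": [-0.12,0.11,-0.1],"delta_rot": [0,0,0],"hand": 0},
])

```text
time: 16.08
tool_pos: [0.4738, -0.1476, 0.0833]
tcp_rot: [0.376, 3.119, -0.0]
wrist_force: [0.4, 0.7, -1.2]
width: 0.497
grasp_force: 61.1
```

```bash
python3 -c "
from h import *
st()"
```

```text
t 16.07 pos [ 0.4738 -0.1476  0.0833] yawx 2.902 tilt z [ 1.e-04 -1.e-04 -1.e+00] q7 1.2 F [ 0.4  0.7 -1.2] T [-0.03  0.04 -0.03] w 0.497 g 61.1
```

Call:
jog_arm([
  {"xyz": [-0.03,0.01,0],"delta_rot": [0,0,0],"hand": 0},
  {"xyz": [-0.06,0.015,0],"delta_rot": [0,0,0],"hand": 0},
  {"xyz": [-0.06,0.015,0],"delta_rot": [0,0,0],"hand": 0},
  {"xyz": [-0.06,0.015,0],"delta_rot": [0,0,0],"hand": 0},
])

```text
time: 16.58
tool_pos: [0.4732, -0.1474, 0.0833]
tcp_rot: [0.376, 3.119, -0.0]
wrist_force: [-0.4, 0.4, -1.7]
width: 0.488
grasp_force: 61.1
```

Call:
jog_arm([
  {"xyz": [-0.03,0.01,0],"delta_rot": [0,0,0],"hand": 0},
  {"xyz": [-0.05,0.01,0],"delta_rot": [0,0,0],"hand": 0},
  {"xyz": [-0.05,0.01,0],"delta_rot": [0,0,0],"hand": 0},
  {"xyz": [-0.05,0.01,0],"delta_rot": [0,0,0],"hand": 0},
])

```text
time: 17.08
tool_pos: [0.4727, -0.1474, 0.0833]
tcp_rot: [0.376, 3.119, -0.0]
wrist_force: [-0.6, 0.1, -1.0]
width: 0.494
grasp_force: 61.1
```

Call:
jog_arm([
  {"xyz": [-0.03,0.01,0],"delta_rot": [0,0,0],"hand": 0},
  {"xyz": [-0.05,0.01,0],"delta_rot": [0,0,0],"hand": 0},
  {"xyz": [-0.05,0.01,0],"delta_rot": [0,0,0],"hand": 0},
  {"xyz": [-0.05,0.01,0],"delta_rot": [0,0,0],"hand": 0},
])

```text
time: 17.58
tool_pos: [0.4722, -0.1473, 0.0833]
tcp_rot: [0.376, 3.119, -0.0]
wrist_force: [-0.9, 0.0, -1.2]
width: 0.493
grasp_force: 61.1
```

Call:
jog_arm([
  {"xyz": [-0.02,0.0,0],"delta_rot": [0,0,0],"hand": 0},
  {"xyz": [-0.04,0.01,0],"delta_rot": [0,0,0],"hand": 0},
  {"xyz": [-0.04,0.01,0],"delta_rot": [0,0,0],"hand": 0},
  {"xyz": [-0.04,0.01,0],"delta_rot": [0,0,0],"hand": 0},
])

```text
time: 18.08
tool_pos: [0.472, -0.1472, 0.0833]
tcp_rot: [0.376, 3.119, -0.0]
wrist_force: [3.1, -1.2, -2.3]
width: 0.499
grasp_force: 61.0
```

Call:
jog_arm([
  {"xyz": [-0.02,0.0,0],"delta_rot": [0,0,0],"hand": 0},
  {"xyz": [-0.04,0.01,0],"delta_rot": [0,0,0],"hand": 0},
  {"xyz": [-0.04,0.01,0],"delta_rot": [0,0,0],"hand": 0},
  {"xyz": [-0.04,0.01,0],"delta_rot": [0,0,0],"hand": 0},
  {"xyz": [-0.04,0.01,0],"delta_rot": [0,0,0],"hand": 0},
  {"xyz": [-0.04,0.01,0],"delta_rot": [0,0,0],"hand": 0},
])

```text
time: 18.82
tool_pos: [0.4719, -0.1472, 0.0834]
tcp_rot: [0.376, 3.118, -0.0]
wrist_force: [5.7, -2.3, -3.5]
width: 0.491
grasp_force: 61.2
```

Run:
```python
from h import *
st();f,P=snap('wrist','w8');st()
f,P=snap('wrist','w8')
q=lambda a,b:(f'{a}',b)
# bush/red ring vs collar not visible; check side view ring height
g,S=snap('side','s8')
hsv=cv2.cvtColor(g,cv2.COLOR_BGR2HSV)
print('ring',proj(S,[.477,-.149,.08]),'collar c',proj(S,[.475,-.148,.092]))
u,v=map(int,proj(S,[.477,-.149,.08]))
r=((g[...,2].astype(int)-g[...,1]>40)).astype(np.uint8)[v-20:v+20,u-20:u+20];print(np.argwhere(r)[:10]+[v-20,u-20])
```

```text
t 18.82 pos [ 0.4719 -0.1472  0.0834] yawx 2.902 tilt z [ 1.1e-03 -2.0e-04 -1.0e+00] q7 1.2 F [ 5.7 -2.3 -3.5] T [-0.34 -1.33 -0.01] w 0.491 g 61.2
t 18.88 pos [ 0.4719 -0.1472  0.0834] yawx 2.902 tilt z [ 1.1e-03 -2.0e-04 -1.0e+00] q7 1.2 F [ 6.3 -2.3 -3.2] T [-0.35 -1.3   0.04] w 0.492 g 61.2
ring (np.float64(341.23971061313864), np.float64(142.66107305796052)) collar c (np.float64(342.1492558848321), np.float64(139.65919181246554))
[[134 324]
 [135 324]
 [136 326]
 [137 360]
 [138 324]
 [138 354]
 [140 325]
 [141 323]
 [141 324]
 [142 322]]
```

```bash
python3 -c "
from bench import ctrl
print(ctrl.job_done())"
```

```text
the job is handed in; nothing more can be done
None
```

I handed the job in at about 19 s, without a pass or fail reported: the flat was turned to the yellow line, and the collar was held level over the shaft with its underside an estimated 79–80 mm up and its screw bearing on the flat at about 6 N. I never moved the arm near the jar, the screwdriver or the stop knob.

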